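Push a paint jar under the sprung cover of its bay

TASK

Put the paint jar standing on the plywood apron away in its bay by pushing only: with one fingertip press the long treadle at the bay's left side down to hold the spring-closed cover open, and meanwhile push the jar with the other fingertip along the apron, under the raised cover and all the way in. Then draw back and let the cover close fully over the upright jar. Do not lift the jar, and leave the other jar and the cup where they stand.

Things in the scene. Friction and masses are not known exactly. Their poses are not given: they have to be found in the camera images.
- bay: Fixed jar bay: plywood base 245x106x5 mm; at its far end a grey box 89 mm deep, open in front, and before it an apron 150 mm long. Origin: middle of the mouth, on the table (z=0). Own +x is the push direction into the box, +y left, z up (all bay offsets below in this frame). Lane y -39 to 39 mm; its slick rails (35 mm high) run into the box; box walls 68 mm (left), 98 mm (right, back) high
- bay_home (a point): Where the jar's centre is when home: 43 mm behind the mouth, 46.5 mm above the table. Right is 36 to 50 mm behind the mouth; the inner face of the back wall lies 85 mm behind the mouth. Floor of apron and box: 5 mm above the table
- cover (a joint): Angle (rad) of the grey cover on its hinge, which lies along the bay's x at y=47, z=72 mm: 0 closed (held by a spring), 1.1 at the stop. From 0.6 its lip clears the jar; 0.8 to 0.95 is comfortable. Raised, its right edge stands 150 to 175 mm high over the mouth and would hit a vertical hand: by the time the fingers reach the mouth the hand must lean back about 40 degrees, fingertips leading
- cover_lip (a point): Middle of the lower edge of the cover's front lip: a plate 4 mm thick (bay x -4 to 0), 55 mm wide (y -47 to 8 mm when closed) that hangs down to z=68 mm and bars the jar's way; the jar cannot push it open. The closed cover's top is 104 mm high. Draw the fingers back out of the mouth (behind bay x -15 mm) before letting the lip down
- treadle_top (a point): Point on the treadle's upper face, mid-width, 100 mm before the mouth. The treadle, a ribbed strip 56 mm wide, is one piece with the cover: bay x -150 to 85 mm. Closed it slopes up to the left (y 77 to 120, z 58 to 94 mm); at cover angle 0.7 it is level at z=44, y 61 to 117; at 0.9 it is 25 to 36 mm high. Pressing it with some 2 to 6 N opens the cover; a fingertip may slide along it
- jar_centre (a point): Centre, half-way up, of the jar to push: white screw-top paint jar, 69 mm diameter, 83 mm high, about 0.3 kg, on the apron before the closed cover, between the rails. Push it low, 20 to 45 mm above the table and within some 10 mm of its middle, or it wedges. The treadle is some 90 mm to its left: fingertips 65 to 130 mm apart reach both
- other_jar_centre (a point): Centre of another jar of the same size, standing on the table to the left of the bay: leave alone
- cup_centre (a point): Centre of a lidded paint cup, 71 mm across, 55 mm high, on the table to the right of the apron: leave alone

How it is judged (in metres and radians):
On the way, in this order (a step that is already met when the one before it is completed fails the run):
1. the cover is held open (over 0.6 rad) while the jar still stands outside (value of joint cover above 0.6 rad and x of jar_centre in the frame of bay below -0.025 m), for 0.1 s.
2. the jar is wholly inside, the cover still held up (value of joint cover above 0.4 rad and x of jar_centre in the frame of bay above 0.033 m), for 0.1 s.
At the end, for the whole second after the job is handed in: The jar stands upright (within 0.08 rad) and at rest on the bay's floor, its centre 33 to 54 mm behind the mouth and within 9 mm of the lane's middle, and the cover is shut (under 0.06 rad) (x of jar_centre in the frame of bay between 0.033 and 0.054 m and y of jar_centre in the frame of bay between -0.009 and 0.009 m and height (world z) of jar_centre below 0.051 m and angle between jar_centre's own z axis and vertical below 0.08 rad and value of joint cover below 0.06 rad and linear speed of jar below 0.01 m/s); the robot touches nothing.
It fails at once if the jar is lifted (over 15 mm) (height (world z) of jar_centre above 0.0615 m).
It fails at once if the jar is tipped over (angle between jar_centre's own z axis and vertical above 0.5 rad).
It fails at once if the other jar is displaced (distance of other_jar_centre from where it was at the start of the episode above 0.02 m).
It fails at once if the cup is displaced (distance of cup_centre from where it was at the start of the episode above 0.02 m).
It also fails if it takes over 45 s, if anything falls off the work surface, if the arm or the gripper's body presses on something with over 40 N, if the wrist force passes 120 N, or if a joint passes its speed limit or range.

ROBOT

A 6-joint arm with a two-finger parallel gripper is mounted at the origin on a cart in front of the work surface, level with it; the furniture and walls round the work are solid. World frame = base frame: x ahead of the robot, y to its left, z up, the work surface at z = 0. Lengths are in mm, angles in rad, forces in N, time in s.
With the tool pointing down it reaches from about 350 to 975 mm from the base axis. Payload 7.1 kg.
Tool frame: the origin (TCP) lies on the centre line of the jaws, within the pads' length; the fingertips stand 8 mm ahead of it and the grasp point (between the pads) lies 11 mm behind it; z points along the fingers, x is the direction in which the jaws open and shut, and the axes are right-handed (so a half turn about z gives the same grasp; the last joint's range is limited). The gripper opens to 88 mm and grips with 3 to 60 N. Pads are 20 mm wide; open, the fingers measure 115 mm over their backs; the gripper's body (75 mm by 178 mm) begins 61 mm behind the grasp point.
Start: joints at [-1.248, 0.423, 1.63, -0, 1.089, -0.019], TCP at [209.507, -588.822, 230.675] pointing down, gripper open.
Joint ranges: [-3, 3], [-0.9, 2.11], [0.09, 2.58], [-1.31, 4.45], [0.11, 2.69], [-2.54, 2.54]. Speed limits (rad/s): [2.39, 2.39, 3.01, 3.14, 3.14, 3.14].

INTERFACE

Orientations are given as a rotation vector (axis times angle).
In Python, from workcell import ctrl gives the robot as it stands.
- The arm moves only by the shell command python3 -m handwheel 'ROWS'. ROWS is JSON, a list of rows, each a list of 3 entries, a list of its own where there are three numbers: the turn, a rotation vector about the tool's x, y, z in rad, then the shift along the tool's x, y, z in mm, then the opening, from 0 (shut) to 1 (fully open). In form: [[[ax, ay, az], [tx, ty, tz], jaw], ...]. A call has exactly 10 rows; each row shifts and turns the pose as measured when the row begins, along the tool's axes as they then stand; what a row does not reach is not made up. A row lasts 1/12 s, in which the tool goes at most 41.7 mm and 7.16 degrees, less where a joint would pass 70% of its speed; a pose out of reach is approached as far as the arm can. A call with a gripper value outside its range is refused whole. The fingers move at their own pace and stop on an object; the grip force is fixed at half the most. Time passes only in rows, so rows that do not move let the fingers close, or fill a call up. It gives the time, the measured TCP pose, the force and the opening at its end, in the units of the state.
- ctrl.get_obs(): the state, without advancing time (a new reading comes with each control period).
- ctrl.get_image(name): name is "scene" or "top" or "wrist"; returns a dict with "pixels" (420x560x3 uint8, red, green, blue), "camera_matrix" (3x3 intrinsics, pixels), "rvec" (rotation vector, rad) and "tvec" (3), from world to camera coordinates, as OpenCV has them. Camera axes: x right, y down, z forward; pixel columns grow to the right and rows downward; lengths in mm; the calibration is good to about 2 mm. The wrist camera is an equidistant fisheye: a pixel r from the principal point sees the ray r / f radians off the axis. A picture is of the moment at which its call begins. There is no depth.
- ctrl.close_job(): hands the job in, once; it reports no verdict.
Trained networks look in a picture, given as the dict that the camera call returned (one of the last four; its "shot" number tells which), for a name from the list of things; names that differ only in an ending like _2 or _b are one class to them, and where a whole thing is asked for, a point or a joint stands for the part that bears it (a point fixed in the world has none). Each returns a list of dicts, best first, with "score" (0 to 1); they miss things now and then, are a little off and sometimes report something else, mostly with a low value. They report only what shows in the picture. A call takes as long as a camera call.
- ctrl.look_for(picture, query): "position" ([x, y, z] in mm, in the coordinates of the camera as it stood for that picture, good to about 4 mm: the middle of the surface that is visible of it).
- ctrl.spot_point(picture, query): "position" ([x, y, z] in mm, in the coordinates of the camera as it stood for that picture, good to about 4 mm: a listed point, or the origin of a listed thing).
The state is a dict: "t": time; "qpos": joint angles; "qvel": joint speeds; "joint_torque": joint torques, N m; "ee_pos": TCP position; "orientation": TCP orientation; "ft_force": force on the tool from outside, world axes, zero at the start; "moment": the same for the moment, N m; "width": finger opening in mm.
Only numpy, scipy, OpenCV 4.12 (cv2) and the standard library are available. Lean on these libraries where they do the work, as an engineer would, in place of code of your own. Each camera call takes 0.05 s, during which the arm holds its last target.

## Working session

There is one attempt and no reset: what is moved stays moved. The work goes in short steps, Python scripts to look and compute and a shell command to move; the robot and the scene stay as the last step left them, time stands still between calls to the robot, and variables do not carry over. Pictures are saved under pics/ and viewed, and the job is handed in when it is done.

```bash
ls; mkdir -p pics; cat > h.py <<'E'
import numpy as np,cv2
from workcell import ctrl
def world(pic,p):
    R,_=cv2.Rodrigues(np.array(pic["rvec"],float)); return R.T@(np.array(p,float)-np.array(pic["tvec"],float).ravel())
def save(pic,n):
    cv2.imwrite("pics/"+n+".png",cv2.cvtColor(pic["pixels"],cv2.COLOR_RGB2BGR))
E
python3 - <<'E'
from h import *
for c in ["scene","top"]:
    p=ctrl.get_image(c); save(p,c+"0")
    for q in ["bay","bay_home","cover_lip","treadle_top","jar_centre","other_jar_centre","cup_centre"]:
        r=ctrl.spot_point(p,q)
        print(c,q,[(np.round(world(p,d["position"])).tolist(),round(d["score"],2)) for d in r[:3]])
o=ctrl.get_obs(); print(o)
E
```

```text
pics
scene bay [([588.0, 187.0, 50.0], 0.23)]
scene bay_home [([690.0, 194.0, 51.0], 0.86)]
scene cover_lip [([647.0, 174.0, 71.0], 0.84)]
scene treadle_top [([548.0, 284.0, 81.0], 0.72), ([574.0, 85.0, 24.0], 0.53)]
scene jar_centre [([587.0, 189.0, 49.0], 0.92)]
scene other_jar_centre [([693.0, 373.0, 43.0], 0.84)]
scene cup_centre [([574.0, 82.0, 26.0], 0.9)]
top bay [([643.0, 190.0, -1.0], 0.55)]
top bay_home []
top cover_lip []
top treadle_top [([544.0, 287.0, 76.0], 0.9)]
top jar_centre []
top other_jar_centre [([690.0, 374.0, 44.0], 0.56)]
top cup_centre [([574.0, 82.0, 31.0], 0.61)]
{'t': 0.8, 'qpos': array([-1.24800550e+00,  4.23051823e-01,  1.62993144e+00, -4.55279142e-05,
        1.08862179e+00, -1.89804034e-02]), 'qvel': array([ 0.00148804,  0.00088093, -0.00167423, -0.00017021, -0.00222452,
       -0.00025428]), 'joint_torque': array([ 1.29005817e-03, -5.44502413e+01, -2.74033588e+01,  6.44803676e-02,
        1.66551996e-02, -8.99422275e-06]), 'ee_pos': array([ 209.48508998, -588.80714477,  230.69279031]), 'orientation': array([ 2.56685125e+00, -1.81127605e+00, -5.32041127e-05]), 'ft_force': array([ 0.17649316,  0.09381288, -0.51183537]), 'moment': array([-0.01484136,  0.00059392, -0.00833703]), 'width': 87.65450337379242}
```

View pics/scene0.png

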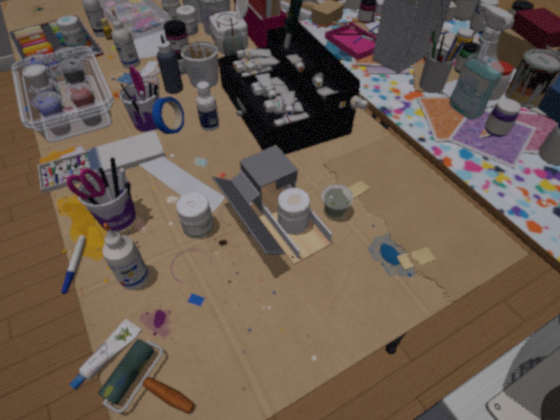

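View pics/top0.png

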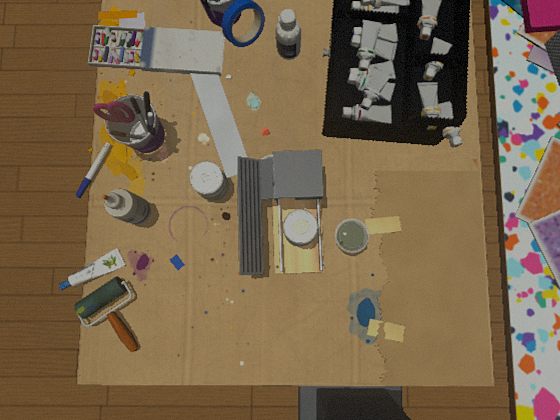

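```bash
python3 - <<'E'
from h import *
im=cv2.imread("pics/top0.png")[140:285,180:380]
cv2.imwrite("pics/top0z.png",cv2.resize(im,None,fx=4,fy=4,interpolation=cv2.INTER_CUBIC))
im=cv2.imread("pics/scene0.png")[135:275,170:360]
cv2.imwrite("pics/scene0z.png",cv2.resize(im,None,fx=4,fy=4,interpolation=cv2.INTER_CUBIC))
E
```

```text
(no output)
```

View pics/top0z.png

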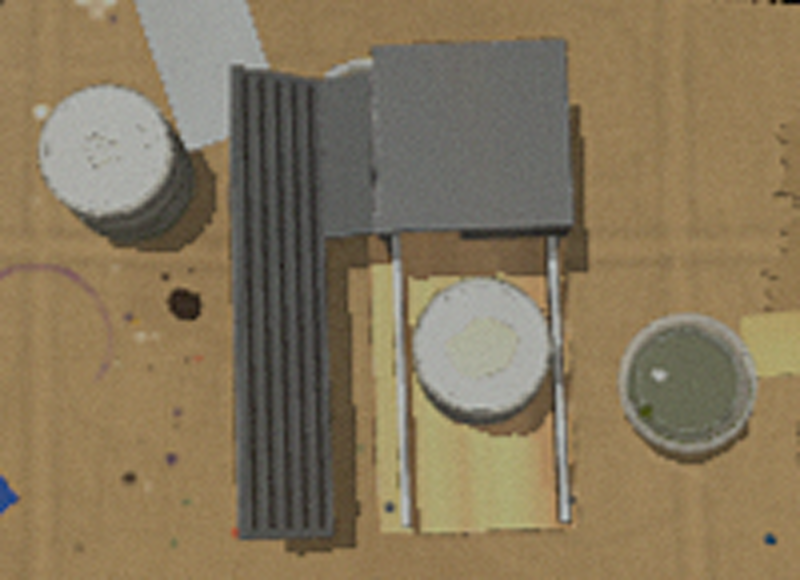

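View pics/scene0z.png

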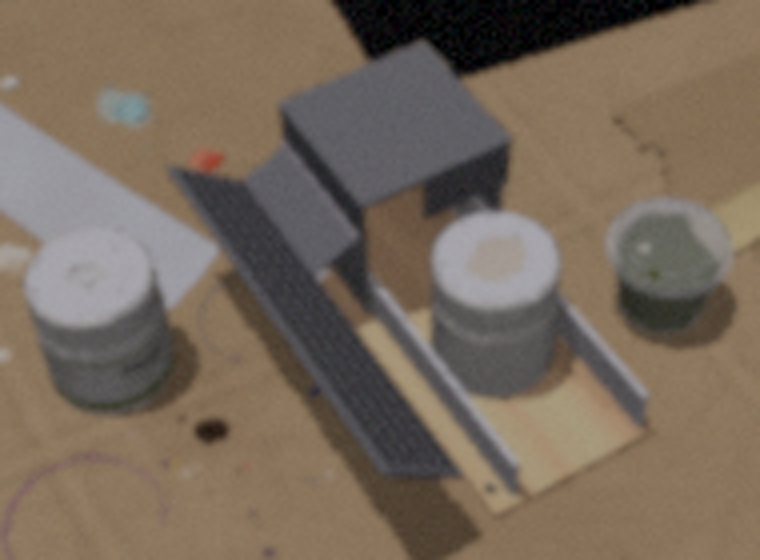

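```bash
cat > fit.py <<'E'
from h import *
from scipy.optimize import least_squares
p=ctrl.get_image("top"); K=np.array(p["camera_matrix"]);rv=np.array(p["rvec"],float);tv=np.array(p["tvec"],float)
O=np.array([[-150,120,94],[-150,77,58],[85,120,94],[-150,53,5],[-150,-53,5],[-4,-47,104]],float)
Z=np.array([[238,538],[331,535],[232,66],[380,531],[572,528],[571,228]],float)
uv=Z/4+[180,140]-0.5+0.125
def T(b,P):
    c,s=np.cos(b[2]),np.sin(b[2]); return np.c_[b[0]+c*P[:,0]-s*P[:,1],b[1]+s*P[:,0]+c*P[:,1],P[:,2]]
f=lambda b:(cv2.projectPoints(T(b,O),rv,tv,K,None)[0][:,0]-uv).ravel()
r=least_squares(f,[643,190,0],x_scale=[1,1,.01]); print(r.x,r.fun.reshape(-1,2).round(2))
# jar lid centre at z=88
def ray(u,v,z):
    R,_=cv2.Rodrigues(rv); d=R.T@np.linalg.inv(K)@[u,v,1]; c=-R.T@tv.ravel(); return c+d*(z-c[2])/d[2]
j=ray(483/4+179.6,346/4+139.6,88); 
print(j); d=j[:2]-r.x[:2]; c,s=np.cos(r.x[2]),np.sin(r.x[2]); print("jar in bay",c*d[0]+s*d[1],-s*d[0]+c*d[1])
s2=ctrl.get_image("scene")
for n,p in (("scene",s2),):
    print([np.round(world(p,x["position"]),1) for q in ["jar_centre","other_jar_centre","cover_lip","treadle_top","bay_home"] for x in ctrl.spot_point(p,q)[:1]])
E
python3 fit.py; python3 -c "
from h import *
p=ctrl.get_image('wrist');save(p,'w0');o=ctrl.get_obs();print(cv2.Rodrigues(o['orientation'])[0].round(3));print(p['camera_matrix'],world(p,[0,0,0]),cv2.Rodrigues(p['rvec'])[0].round(2))"
```

```text
[6.46939378e+02 1.90669264e+02 2.54521346e-02] [[-1.05  0.01]
 [-0.68  0.25]
 [-0.66 -1.18]
 [-0.02  1.04]
 [ 2.03  0.54]
 [ 0.52 -0.67]]
[587.16880576 187.06621558  88.        ]
jar in bay -59.84290848732271 -2.0807574466845615
[array([588.3, 191.3,  48. ]), array([690.3, 369.2,  46.6]), array([647.2, 172.5,  72.3]), array([546.8, 284.2,  80.7]), array([691.3, 195.1,  49.6])]
[[ 0.335 -0.942 -0.   ]
 [-0.942 -0.335  0.   ]
 [-0.    -0.    -1.   ]]
[[325.1922621    0.         278.20318664]
 [  0.         325.1922621  212.97149195]
 [  0.           0.           1.        ]] [ 287.30870901 -561.29612139  384.1039628 ] [[ 0.33 -0.94 -0.  ]
 [-0.9  -0.32  0.3 ]
 [-0.28 -0.1  -0.95]]
```

```bash
cat > m.py <<'E'
import sys
from h import *
from scipy.spatial.transform import Rotation as Ro
B=np.array([646.,191.,0]); YAW=.023
Rb=Ro.from_euler('z',YAW).as_matrix()
def target_R(lean,roll=0):
    # tool z forward-down in bay, tool x = -bay y ; roll>0: jar finger (right) lower
    z=np.array([np.sin(lean),0,-np.cos(lean)]); x=np.array([0,-1.,0]); y=np.cross(z,x)
    R=np.c_[x,y,z]; R=Ro.from_euler('x',roll).as_matrix()@R
    return Rb@R
# args: tip x,y,z in bay (mid of two fingertips), lean deg, roll rad
o=ctrl.get_obs(); R=Ro.from_rotvec(o['orientation']).as_matrix(); p=o['ee_pos']
tip=Rb.T@(p+8*R[:,2]-B)
xb=Rb.T@R
print("t",round(o['t'],2),"tip bay",tip.round(1),"toolz bay",xb[:,2].round(3),"toolx bay",xb[:,0].round(3),"w",round(o['width'],1),"F bay",(Rb.T@o['ft_force']).round(1),"q",o['qpos'].round(2))
for s in (-1,1): 
    print(" finger", "right" if s>0 else "left", (tip+s*xb[:,0]*(o['width']/2+6.75)).round(1))
if len(sys.argv)>4:
    a=[float(v) for v in sys.argv[1:]]
    Rt=target_R(np.radians(a[3]),a[4] if len(a)>4 else 0)
    pt=B+Rb@np.array(a[:3])-8*Rt[:,2]
    rv=Ro.from_matrix(R.T@Rt).as_rotvec()
    d=R.T@(pt-p)
    print("turn",rv.round(3),"|",round(np.linalg.norm(rv)/.125,1),"rows; shift now",d.round(1),"rows",round(np.linalg.norm(d)/41.7,1),"; world",(pt-p).round(1),"; shift after turn",(Rt.T@(pt-p)).round(1))
E
python3 -m handwheel '[[[0,0,0],[-28,-29,0],1],[[0,0,0],[-28,-29,0],1],[[0,0,0],[-28,-29,0],1],[[0,0,0],[-28,-29,0],1],[[0,0,0],[-28,-29,0],1],[[0,0,0],[-28,-29,0],1],[[0,0,0],[-28,-29,0],1],[[0,0,0],[-28,-29,0],1],[[0,0,0],[-28,-29,0],1],[[0,0,0],[-28,-29,0],1]]'
python3 m.py -160 48 180 40
```

```text
t: 2.03
ee_pos: [392.5, -223.1, 230.1]
orientation: [2.552, -1.826, 0.011]
ft_force: [0.0, 0.1, -0.6]
width: 87.9
t 2.03 tip bay [-262.9 -408.2  222.1] toolz bay [ 0.004 -0.007 -1.   ] toolx bay [ 0.301 -0.954  0.008] w 87.9 F bay [ 0.   0.1 -0.6] q [-0.54  0.16  2.   -0.01  0.97  0.7 ]
 finger left [-278.2 -359.9  221.7]
 finger right [-247.7 -456.6  222.5]
turn [0.69  0.099 0.296] | 6.1 rows; shift now [-405.9 -230.6   41. ] rows 11.2 ; world [ 87.3 458.3 -44. ] ; shift after turn [-456.2  -46.7   96.6]
```

```bash
python3 -m handwheel '[[[0,0,0],[-36,-20,0],1],[[0,0,0],[-36,-20,0],1],[[0,0,0],[-36,-20,0],1],[[0,0,0],[-36,-20,0],1],[[0,0,0],[-36,-20,0],1],[[0,0,0],[-36,-20,0],1],[[0,0,0],[-36,-20,0],1],[[0,0,0],[-36,-20,0],1],[[0,0,0],[-36,-20,0],1],[[0,0,0],[-36,-20,0],1]]'
python3 m.py -160 48 180 40 0.08
```

```text
t: 2.87
ee_pos: [466.2, 187.4, 230.9]
orientation: [-2.554, 1.827, -0.026]
ft_force: [0.2, -0.8, 0.4]
width: 87.8
t 2.87 tip bay [-179.7    0.4  222.9] toolz bay [ 0.014 -0.009 -1.   ] toolx bay [ 0.301 -0.953  0.013] w 87.8 F bay [ 0.2 -0.8  0.4] q [ 0.37  0.24  1.9  -0.02  0.99  1.62]
 finger left [-195.    48.8  222.3]
 finger right [-164.4  -47.9  223.6]
turn [0.692 0.02  0.325] | 6.1 rows; shift now [-41.  -27.7  44.6] rows 1.6 ; world [ 13.6  47.3 -44.8] ; shift after turn [-43.3  19.9  46.5]
```

```bash
python3 -m handwheel '[[[0.099,0.003,0.046],[0,0,0],0.95],[[0.099,0.003,0.046],[0,0,0],0.95],[[0.099,0.003,0.046],[0,0,0],0.95],[[0.099,0.003,0.046],[0,0,0],0.95],[[0.099,0.003,0.046],[0,0,0],0.95],[[0.099,0.003,0.046],[0,0,0],0.95],[[0.099,0.003,0.046],[0,0,0],0.95],[[0,0,0],[-14,6,12],0.95],[[0,0,0],[-14,6,12],0.95],[[0,0,0],[-14,6,12],0.95]]'
python3 m.py -125 48 125 40 0.08
```

```text
t: 3.7
ee_pos: [486.5, 217.7, 225.6]
orientation: [-1.915, 1.766, -0.459]
ft_force: [-0.1, 0.7, -0.4]
width: 83.5
t 3.7 tip bay [-154.4   31.2  219. ] toolz bay [ 0.557  0.114 -0.823] toolx bay [ 0.083 -0.993 -0.082] w 83.5 F bay [-0.1  0.7 -0.4] q [ 0.48  0.14  2.22 -0.63  0.25  2.54]
 finger left [-158.4   79.4  223. ]
 finger right [-150.4  -16.9  215.1]
turn [0.105 0.051 0.065] | 1.1 rows; shift now [-7.  29.1 95.7] rows 2.4 ; world [ 28.3  17.8 -94.5] ; shift after turn [-9.6 39.4 91.7]
```

```bash
cat > kin.py <<'E'
from h import *
from scipy.spatial.transform import Rotation as Ro
from scipy.optimize import least_squares
def fk(q,P,s4=1,s6=1):
    a1,d1,L2,L3,e3,d6=P
    z=lambda a:Ro.from_euler('z',a); y=lambda a:Ro.from_euler('y',a)
    R1=z(q[0]); R2=R1*y(q[1]); R3=R2*y(q[2])
    p=np.array([0,0,d1])+R1.apply([a1,0,0])+R2.apply([0,0,L2])+R3.apply([e3,0,L3])
    R=R3*z(s4*q[3])*y(q[4])*z(s6*q[5])
    return p+R.apply([0,0,d6]),R.as_matrix()
E
python3 - <<'E'
from kin import *
o=ctrl.get_obs()
S=[([-1.2480055,.42305,1.62993,0,1.08862,-.01898],[209.485,-588.807,230.693],[2.56685,-1.81128,0]),
([-.54,.16,2.,-.01,.97,.70],[392.5,-223.1,230.1],[2.552,-1.826,.011]),
([.37,.24,1.9,-.02,.99,1.62],[466.2,187.4,230.9],[-2.554,1.827,-.026]),
(o['qpos'],o['ee_pos'],o['orientation'])]
for s4 in(1,-1):
  for s6 in(1,-1):
    print(s4,s6,[ (Ro.from_matrix(fk(q,[0]*6,s4,s6)[1]).inv()*Ro.from_rotvec(r)).as_rotvec().round(3).tolist() for q,p,r in S])
w=[10,.3,.3,10]
f=lambda P:np.concatenate([(fk(q,P)[0]-p)*k for (q,p,r),k in zip(S,w)]+[(np.array(P)-[0,150,500,450,0,200])*.001])
r=least_squares(f,[0,150,500,450,0,200.]);print(r.x.round(1),r.fun.round(2))
E
```

```text
1 1 [[-0.0, -0.0, 3.142], [-0.01, 0.0, -3.134], [-0.006, 0.003, -3.139], [0.0, 0.0, 3.142]]
1 -1 [[-0.0, -0.0, 3.104], [-0.006, -0.005, -1.734], [-0.002, -0.004, 0.101], [0.0, 0.0, 1.941]]
-1 1 [[-0.0, -0.0, 3.142], [-0.007, -0.02, 3.138], [-0.047, -0.0, 3.122], [-0.19, 0.277, 1.896]]
-1 -1 [[-0.0, -0.0, 3.104], [-0.006, 0.014, -1.745], [-0.001, 0.03, 0.079], [0.0, 0.293, 0.705]]
[ 28.2 -65.7 644.2 327.8 -89.9 218.7] [-1.1276e+02 -3.7650e+01 -1.5000e-01 -7.2000e-01 -3.8500e+00  4.2300e+00
  2.7700e+00 -2.0800e+00  2.8700e+00  6.0000e-02 -2.0000e-01 -7.0000e-02
  3.0000e-02 -2.2000e-01  1.4000e-01 -1.2000e-01 -9.0000e-02  2.0000e-02]
```

```bash
sed -i 's/a1,d1,L2,L3,e3,d6=P/a1,d1,L2,L3,e3,d6,b=P/; s/R1.apply(\[a1,0,0\])/R1.apply([a1,b,0])/; s/q\[5\])$/q[5]+np.pi)/; s/z(s6\*q\[5\])/z(q[5]+np.pi)/' kin.py; cat > samp.py <<'E'
from kin import *
import json,os
S=json.load(open('s.json')) if os.path.exists('s.json') else [([-1.24800550,.423051823,1.62993144,-4.55e-5,1.08862179,-.0189804],[209.48509,-588.80714,230.69279],10.),([-.54,.16,2.,-.01,.97,.70],[392.5,-223.1,230.1],.3),([.37,.24,1.9,-.02,.99,1.62],[466.2,187.4,230.9],.3)]
o=ctrl.get_obs(); S.append((list(o['qpos']),list(o['ee_pos']),10.)); json.dump(S,open('s.json','w'))
pri=np.array([0,150,500,450,0,200.,0])
f=lambda P:np.concatenate([(fk(q,P)[0]-p)*k for q,p,k in S]+[(np.array(P)-pri)*.003])
r=least_squares(f,pri);print(r.x.round(1),np.abs(r.fun).max().round(2));json.dump(list(r.x),open('P.json','w'))
E
python3 samp.py
```

```text
[ -4.5 297.  571.4 482.2  70.1 301.7  11.9] 0.95
```

```bash
cat > ik.py <<'E'
from kin import *
import json,sys
P=json.load(open('P.json'))
B=np.array([646.,191.,0]); Rb=Ro.from_euler('z',.023).as_matrix()
lo=np.array([-3,-.9,.09,-1.31,.11,-2.54]);hi=np.array([3,2.11,2.58,4.45,2.69,2.54])
def tgt(tip,lean,roll,yaw,flip):
    z=np.array([np.sin(lean),0,-np.cos(lean)]); x=np.array([0,-1.,0])*(-1 if flip else 1); y=np.cross(z,x)
    R=Rb@Ro.from_euler('z',yaw).as_matrix()@Ro.from_euler('x',roll).as_matrix()@np.c_[x,y,z]
    return B+Rb@np.array(tip)-8*R[:,2],R
def ik(p,R,seed):
    f=lambda q:np.r_[(fk(q,P)[0]-p)/100,(Ro.from_matrix(fk(q,P)[1]).inv()*Ro.from_matrix(R)).as_rotvec()]
    r=least_squares(f,np.clip(seed,lo+.01,hi-.01),bounds=(lo,hi)); return r.x,np.abs(r.fun).max()
rng=np.random.default_rng(0)
if __name__=="__main__":
  for flip in(0,1):
    for lean in(15,25,35,40,45):
      for tip in([-125,48,125],[-125,48,30],[0,48,30]):
        sols=[]
        for k in range(14):
            s=np.array([.4,.3,1.8,rng.uniform(-1.3,4.4),rng.uniform(.2,1.5),rng.uniform(-2.5,2.5)])
            q,e=ik(*tgt(tip,np.radians(lean),.08,0,flip),s)
            if e<1e-4 and not any(np.abs(q-v).max()<.02 for v in sols): sols.append(q)
        print(flip,lean,tip,[v.round(2).tolist() for v in sols])
E
python3 ik.py
```

```text
0 15 [-125, 48, 125] [[0.42, 0.39, 2.01, -0.06, 0.47, 2.03]]
0 15 [-125, 48, 30] [[0.42, 0.57, 2.04, -0.11, 0.26, 2.08]]
0 15 [0, 48, 30] [[0.34, 0.67, 1.78, -0.02, 0.42, 1.92]]
0 25 [-125, 48, 125] [[0.47, 0.37, 2.11, -0.48, 0.26, 2.47]]
0 25 [-125, 48, 30] []
0 25 [0, 48, 30] [[0.37, 0.66, 1.89, -0.46, 0.17, 2.37]]
0 35 [-125, 48, 125] []
0 35 [-125, 48, 30] [[0.52, 0.61, 2.22, 3.83, 0.35, -1.77]]
0 35 [0, 48, 30] [[0.41, 0.68, 1.98, 4.07, 0.19, -2.13]]
0 40 [-125, 48, 125] [[0.55, 0.41, 2.25, 4.17, 0.32, -2.11]]
0 40 [-125, 48, 30] [[0.55, 0.65, 2.26, 3.75, 0.5, -1.65]]
0 40 [0, 48, 30] [[0.43, 0.7, 2.02, 3.81, 0.32, -1.85]]
0 45 [-125, 48, 125] [[0.58, 0.44, 2.29, 3.98, 0.46, -1.89]]
0 45 [-125, 48, 30] [[0.58, 0.7, 2.29, 3.71, 0.65, -1.58]]
0 45 [0, 48, 30] [[0.44, 0.73, 2.06, 3.7, 0.46, -1.72]]
1 15 [-125, 48, 125] [[0.42, 0.39, 2.01, -0.06, 0.47, -1.11]]
1 15 [-125, 48, 30] [[0.42, 0.57, 2.04, -0.11, 0.26, -1.06]]
1 15 [0, 48, 30] [[0.34, 0.67, 1.78, -0.02, 0.42, -1.23]]
1 25 [-125, 48, 125] [[0.47, 0.37, 2.11, -0.48, 0.26, -0.67]]
1 25 [-125, 48, 30] []
1 25 [0, 48, 30] [[0.37, 0.66, 1.89, -0.46, 0.17, -0.77]]
1 35 [-125, 48, 125] []
1 35 [-125, 48, 30] [[0.52, 0.61, 2.22, 3.83, 0.35, 1.37]]
1 35 [0, 48, 30] [[0.41, 0.68, 1.98, 4.07, 0.19, 1.01]]
1 40 [-125, 48, 125] [[0.55, 0.41, 2.25, 4.17, 0.32, 1.03]]
1 40 [-125, 48, 30] [[0.55, 0.65, 2.26, 3.75, 0.5, 1.49]]
1 40 [0, 48, 30] [[0.43, 0.7, 2.02, 3.81, 0.32, 1.29]]
1 45 [-125, 48, 125] [[0.58, 0.44, 2.29, 3.98, 0.46, 1.25]]
1 45 [-125, 48, 30] [[0.58, 0.7, 2.29, 3.71, 0.65, 1.56]]
1 45 [0, 48, 30] [[0.44, 0.73, 2.06, 3.7, 0.46, 1.42]]
```

```bash
cat > swing.py <<'E'
from ik import *
# plan: swing wrist to goal q (args: n rows)
n=int(sys.argv[1]); o=ctrl.get_obs(); q0=o['qpos']; p0=o['ee_pos']; R0=Ro.from_rotvec(o['orientation']).as_matrix()
tip=[float(v) for v in sys.argv[2:5]]; lean=float(sys.argv[5])
pg,Rg=tgt(tip,np.radians(lean),.08,0,0)
qg,e=ik(pg,Rg,np.array([.55,.4,2.2,3.9,.5,-1.8])); print("goal",qg.round(2),e, "now",q0.round(2))
R=R0;p=p0.copy();q=q0.copy()
for k in range(1,n+1):
    t=k/n; w=q0+(qg-q0)*t; w[4]=max(w[4],min(.5,q0[4]+.06*k)) if k<n else w[4]
    pk=p0+(pg-p0)*t
    f=lambda a:(fk(np.r_[a,w[3:]],P)[0]-pk)
    a=least_squares(f,q[:3]).x; qn=np.r_[a,w[3:]]; Rn=fk(qn,P)[1]
    if k<=10 : print(k,(Ro.from_matrix(R.T@Rn)).as_rotvec().round(3).tolist(),(R.T@(pk-p)).round(1).tolist(),qn.round(2))
    R=Rn;p=pk;q=qn
E
python3 swing.py 28 -140 45 170 45
```

```text
goal [ 0.6   0.32  2.3   4.21  0.4  -2.13] 2.5579538487363606e-15 now [ 0.48  0.14  2.22 -0.63  0.25  2.54]
1 [-0.051, 0.011, 0.008] [-0.3, 0.6, 1.8] [ 0.47  0.14  2.18 -0.46  0.31  2.37]
2 [-0.058, -0.003, 0.015] [-0.3, 0.5, 1.8] [ 0.46  0.15  2.15 -0.28  0.37  2.21]
3 [-0.063, -0.02, 0.021] [-0.3, 0.4, 1.8] [ 0.43  0.16  2.12 -0.11  0.43  2.04]
4 [-0.064, -0.038, 0.027] [-0.3, 0.3, 1.9] [0.38 0.17 2.09 0.06 0.49 1.87]
5 [-0.028, -0.06, 0.029] [-0.2, 0.2, 1.9] [0.34 0.18 2.09 0.24 0.5  1.71]
6 [-0.008, -0.064, 0.028] [-0.1, 0.1, 1.9] [0.29 0.19 2.1  0.41 0.5  1.54]
7 [0.001, -0.063, 0.027] [0.0, 0.1, 1.9] [0.25 0.2  2.12 0.58 0.5  1.37]
8 [0.011, -0.06, 0.025] [0.2, 0.1, 1.9] [0.22 0.2  2.14 0.75 0.5  1.21]
9 [0.02, -0.055, 0.023] [0.3, 0.1, 1.9] [0.19 0.21 2.16 0.93 0.5  1.04]
10 [0.028, -0.049, 0.02] [0.4, 0.2, 1.9] [0.16 0.22 2.19 1.1  0.5  0.87]
```

```bash
python3 -m handwheel '[[[-0.051,0.011,0.008],[0,0,0],0.95],[[-0.058,-0.003,0.015],[0,0,0],0.95],[[-0.063,-0.02,0.021],[0,0,0],0.95],[[-0.064,-0.038,0.027],[0,0,0],0.95],[[-0.028,-0.06,0.029],[0,0,0],0.95],[[-0.008,-0.064,0.028],[0,0,0],0.95],[[0.001,-0.063,0.027],[0,0,0],0.95],[[0.011,-0.06,0.025],[0,0,0],0.95],[[0.02,-0.055,0.023],[0,0,0],0.95],[[0.028,-0.049,0.02],[0,0,0],0.95]]'
python3 samp.py; python3 swing.py 18 -140 45 170 45
```

```text
t: 4.53
ee_pos: [498.3, 233.0, 225.9]
orientation: [-1.68, 1.828, 0.213]
ft_force: [-0.4, 0.6, 0.5]
width: 83.3
[ -0.  312.3 563.2 484.9  77.4 301.6  11.9] 0.81
goal [ 0.6   0.32  2.29  4.21  0.4  -2.13] 8.526512829121202e-16 now [0.16 0.21 2.15 1.07 0.55 0.93]
1 [0.039, -0.042, 0.013] [1.6, 0.8, 2.2] [0.14 0.22 2.19 1.25 0.54 0.76]
2 [0.044, -0.031, 0.008] [1.7, 0.8, 2.1] [0.14 0.23 2.22 1.42 0.53 0.59]
3 [0.047, -0.02, 0.001] [1.7, 0.9, 2.0] [0.14 0.25 2.25 1.6  0.52 0.42]
4 [0.048, -0.009, -0.006] [1.8, 1.0, 1.9] [0.15 0.26 2.28 1.77 0.52 0.25]
5 [0.047, 0.001, -0.013] [1.8, 1.1, 1.9] [0.16 0.26 2.31 1.95 0.51 0.08]
6 [0.044, 0.01, -0.019] [1.8, 1.2, 1.8] [ 0.19  0.27  2.33  2.12  0.5  -0.09]
7 [0.042, 0.014, -0.023] [1.7, 1.3, 1.8] [ 0.22  0.28  2.35  2.29  0.5  -0.26]
8 [0.039, 0.022, -0.029] [1.7, 1.4, 1.7] [ 0.25  0.29  2.37  2.47  0.5  -0.43]
9 [0.035, 0.028, -0.035] [1.6, 1.5, 1.7] [ 0.29  0.3   2.38  2.64  0.5  -0.6 ]
10 [0.031, 0.034, -0.039] [1.5, 1.6, 1.7] [ 0.33  0.31  2.39  2.82  0.5  -0.77]
```

```bash
python3 -m handwheel '[[[0.039,-0.042,0.013],[0,0,0],0.95],[[0.044,-0.031,0.008],[0,0,0],0.95],[[0.047,-0.02,0.001],[0,0,0],0.95],[[0.048,-0.009,-0.006],[1,0,0],0.95],[[0.047,0.001,-0.013],[1,0,0],0.95],[[0.044,0.01,-0.019],[1,0,0],0.95],[[0.042,0.014,-0.023],[1,0,0],0.95],[[0.039,0.022,-0.029],[1,1,0],0.95],[[0.035,0.028,-0.035],[1,1,0],0.95],[[0.031,0.034,-0.039],[1,1,0],0.95]]'
python3 samp.py; python3 swing.py 9 -135 47 150 45
```

```text
t: 5.37
ee_pos: [509.1, 227.2, 215.3]
orientation: [-1.447, 1.67, -0.244]
ft_force: [0.7, 0.6, 0.2]
width: 83.7
[ -0.  312.4 563.1 484.9  77.5 301.6  11.9] 0.81
goal [ 0.6   0.38  2.29  4.1   0.42 -2.01] 1.1368683772161603e-15 now [ 0.32  0.27  2.37  2.82  0.46 -0.75]
1 [0.029, 0.016, -0.028] [2.5, 4.9, 3.8] [ 0.35  0.3   2.38  2.96  0.5  -0.89]
2 [0.011, 0.036, -0.037] [2.3, 5.1, 3.7] [ 0.39  0.31  2.38  3.11  0.5  -1.03]
3 [0.007, 0.038, -0.039] [1.9, 5.2, 3.7] [ 0.43  0.32  2.38  3.25  0.5  -1.17]
4 [0.004, 0.04, -0.039] [1.6, 5.3, 3.8] [ 0.47  0.34  2.37  3.39  0.5  -1.31]
5 [-0.001, 0.041, -0.039] [1.2, 5.4, 3.8] [ 0.51  0.35  2.36  3.53  0.5  -1.45]
6 [-0.005, 0.042, -0.038] [0.9, 5.4, 3.8] [ 0.54  0.36  2.35  3.67  0.5  -1.59]
7 [-0.009, 0.043, -0.036] [0.5, 5.4, 3.9] [ 0.57  0.38  2.34  3.82  0.5  -1.73]
8 [-0.014, 0.042, -0.033] [0.1, 5.4, 4.0] [ 0.6   0.39  2.32  3.96  0.5  -1.87]
9 [-0.062, 0.019, 0.004] [-0.2, 5.3, 4.0] [ 0.6   0.38  2.29  4.1   0.42 -2.01]
```

```bash
python3 -m handwheel '[[[0.029,0.016,-0.028],[2,5,4],0.95],[[0.011,0.036,-0.037],[2,5,4],0.95],[[0.007,0.038,-0.039],[2,5,4],0.95],[[0.004,0.04,-0.039],[2,5,4],0.95],[[-0.001,0.041,-0.039],[1,5,4],0.95],[[-0.005,0.042,-0.038],[1,5,4],0.95],[[-0.009,0.043,-0.036],[0,5,4],0.95],[[0,0,0],[0,5,4],0.95],[[0,0,0],[0,0,0],0.95],[[0,0,0],[0,0,0],0.95]]'
python3 samp.py; python3 m.py -125 48 120 45 0.08
```

```text
t: 6.2
ee_pos: [512.8, 242.9, 154.5]
orientation: [-1.653, 1.686, -0.635]
ft_force: [0.2, 0.3, -0.0]
width: 83.4
[ -0.  312.4 563.1 484.9  77.5 301.6  11.9] 0.81
t 6.2 tip bay [-125.9   55.8  149.3] toolz bay [ 0.755  0.1   -0.648] toolx bay [ 0.018 -0.991 -0.132] w 83.4 F bay [ 0.2  0.3 -0. ] q [ 0.59  0.42  2.31  3.85  0.52 -1.74]
 finger left [-126.8  103.8  155.7]
 finger right [-125.     7.7  142.9]
turn [-0.071  0.049 -0.026] | 0.7 rows; shift now [11.2 20.2 18.9] rows 0.7 ; world [  1.5  -7.4 -28.9] ; shift after turn [ 9.7 19.  20.8]
```

```bash
python3 -m handwheel '[[[-0.035,0.025,-0.013],[3,5,5],0.95],[[-0.036,0.024,-0.013],[3,5,5],0.95],[[0,0,0],[3,6,7],0.95],[[0,0,0],[2,4,4],0.95],[[0,0,0],[0,0,0],0.95],[[0,0,0],[0,0,0],0.95],[[0,0,0],[0,0,0],0.95],[[0,0,0],[0,0,0],0.95],[[0,0,0],[0,0,0],0.95],[[0,0,0],[0,0,0],0.95]]'
python3 m.py -125 48 36 45 0.08; python3 - <<'E'
from h import *
for c in["wrist","top","scene"]:
    p=ctrl.get_image(c);save(p,c+"1")
im=cv2.imread("pics/top1.png")[140:285,180:380]
cv2.imwrite("pics/top1z.png",cv2.resize(im,None,fx=4,fy=4,interpolation=cv2.INTER_CUBIC))
im=cv2.imread("pics/scene1.png")[115:285,150:360]
cv2.imwrite("pics/scene1z.png",cv2.resize(im,None,fx=3.5,fy=3.5,interpolation=cv2.INTER_CUBIC))
E
```

```text
t: 7.03
ee_pos: [516.4, 232.7, 124.3]
orientation: [-1.714, 1.749, -0.634]
ft_force: [0.3, 0.9, 0.4]
width: 83.7
t 7.03 tip bay [-122.9   45.2  118.7] toolz bay [ 0.707  0.058 -0.704] toolx bay [-0.006 -0.996 -0.088] w 83.7 F bay [0.3 0.9 0.4] q [ 0.57  0.47  2.28  3.94  0.47 -1.84]
 finger left [-122.6   93.5  123. ]
 finger right [-123.2   -3.2  114.4]
turn [-0.     0.002 -0.01 ] | 0.1 rows; shift now [ 4.5 59.9 56.9] rows 2.0 ; world [ -2.2   2.8 -82.7] ; shift after turn [ 3.8 59.9 57. ]
```

View pics/top1z.png

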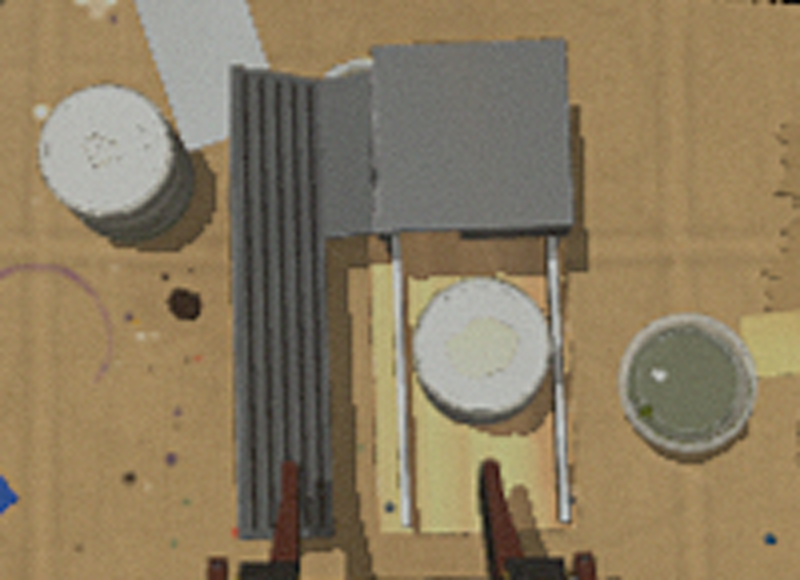

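View pics/wrist1.png

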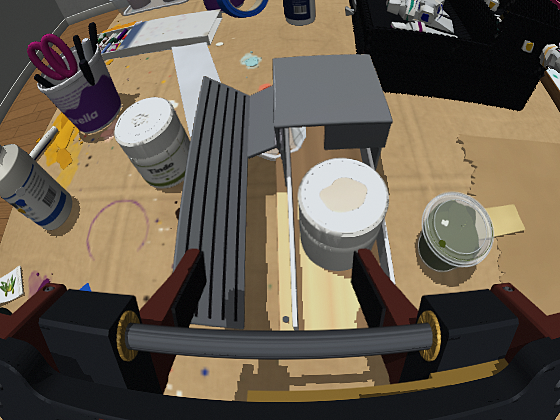

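View pics/scene1z.png

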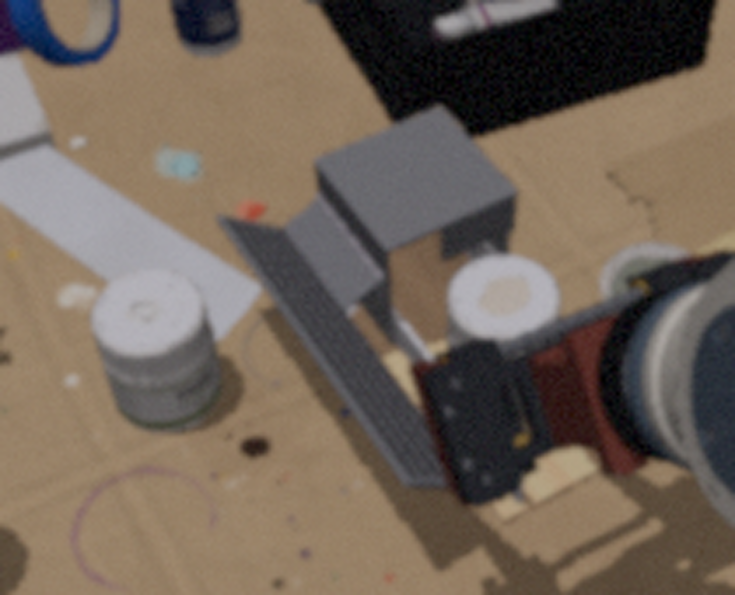

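```bash
python3 -m handwheel '[[[0,0,0],[0.5,7,6.5],0.95],[[0,0,0],[0.5,7,6.5],0.95],[[0,0,0],[0.5,7,6.5],0.95],[[0,0,0],[0.5,7,6.5],0.95],[[0,0,0],[0.5,7,6.5],0.95],[[0,0,0],[0.5,7,6.5],0.95],[[0,0,0],[0,6,6],0.95],[[0,0,0],[0,5,5],0.95],[[0,0,0],[0,3,3],0.95],[[0,0,0],[0,0,0],0.95]]'
python3 m.py -125 47 36 45 0.08; python3 - <<'E'
from h import *
for c in["wrist","top"]:
    p=ctrl.get_image(c);save(p,c+"2")
im=cv2.imread("pics/top2.png")[140:285,180:380]
cv2.imwrite("pics/top2z.png",cv2.resize(im,None,fx=4,fy=4,interpolation=cv2.INTER_CUBIC))
E
```

```text
t: 8.02
ee_pos: [517.4, 238.4, 47.6]
orientation: [-1.703, 1.744, -0.637]
ft_force: [-0.1, 0.4, 1.9]
width: 83.1
t 8.02 tip bay [-121.7   50.8   42. ] toolz bay [ 0.715  0.06  -0.697] toolx bay [-0.007 -0.996 -0.093] w 83.1 F bay [-0.1  0.4  1.9] q [ 0.59  0.68  2.27  3.73  0.64 -1.59]
 finger left [-121.4   98.9   46.5]
 finger right [-122.     2.7   37.5]
turn [-0.011  0.005 -0.015] | 0.2 rows; shift now [4.3 6.2 1.6] rows 0.2 ; world [-3.1 -3.9 -6. ] ; shift after turn [4.2 6.3 1.7]
```

View pics/top2z.png

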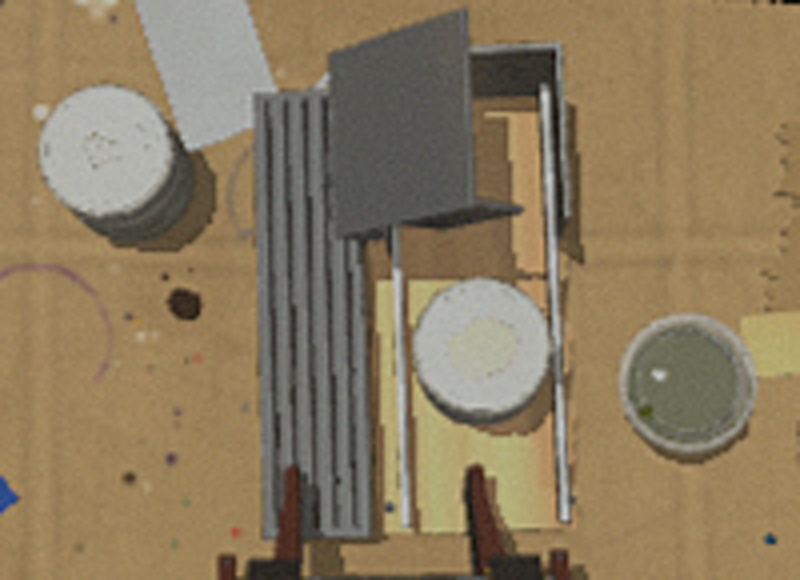

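View pics/wrist2.png

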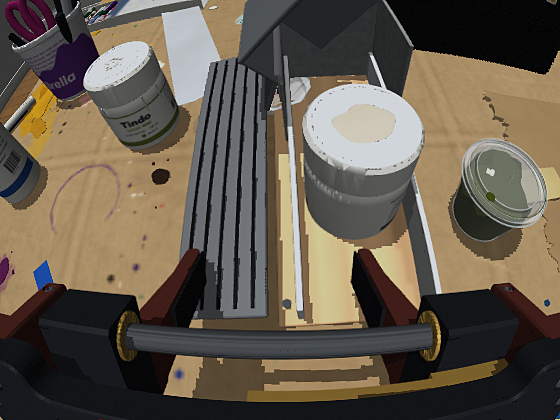

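```bash
python3 -m handwheel '[[[-0.005,0.002,-0.007],[2,3,0.8],0.95],[[-0.005,0.002,-0.007],[2,3,0.8],0.95],[[0,0,0],[0.6,0.5,0.3],0.95],[[0,0,0],[0,0,0],0.95],[[0,0,0],[0,-2,2],0.95],[[0,0,0],[0,-3,3],0.95],[[0,0,0],[0,-3,3],0.95],[[0,0,0],[0,-3,3],0.95],[[0,0,0],[0,0,0],0.95],[[0,0,0],[0,0,0],0.95]]'
python3 m.py -90 46.5 36 45 0.08
```

```text
t: 8.95
ee_pos: [532.0, 235.6, 43.2]
orientation: [-1.725, 1.738, -0.639]
ft_force: [-1.0, 0.3, 2.4]
width: 83.5
t 8.95 tip bay [-107.3   47.7   37.6] toolz bay [ 0.709  0.06  -0.703] toolx bay [ 0.003 -0.997 -0.081] w 83.5 F bay [-1.   0.4  2.4] q [ 0.56  0.69  2.24  3.71  0.61 -1.61]
 finger left [-107.5   96.    41.5]
 finger right [-107.1   -0.7   33.6]
turn [-0.002  0.003  0.001] | 0.0 rows; shift now [  1.3 -11.2  13.3] rows 0.4 ; world [17.3 -0.7 -1.6] ; shift after turn [  1.3 -11.2  13.3]
```

```bash
python3 -m handwheel '[[[0,0,0],[0.2,-3,3.6],0.95],[[0,0,0],[0.2,-3.4,3.6],0.95],[[0,0,0],[0.2,-3.4,3.6],0.95],[[0,0,0],[0.2,-3.4,3.6],0.95],[[0,0,0],[0,-3.4,3.6],0.95],[[0,0,0],[0,-3.4,3.6],0.95],[[0,0,0],[0,-3.4,3.6],0.95],[[0,0,0],[0,-3.4,3.6],0.95],[[0,0,0],[0,-2,2],0.95],[[0,0,0],[0,0,0],0.95]]'
python3 m.py -30 46.5 36 45 0.08; python3 - <<'E'
from h import *
for c in["wrist","top"]:
    p=ctrl.get_image(c);save(p,c+"3")
im=cv2.imread("pics/top3.png")[140:285,180:380]
cv2.imwrite("pics/top3z.png",cv2.resize(im,None,fx=4,fy=4,interpolation=cv2.INTER_CUBIC))
E
```

```text
t: 9.78
ee_pos: [577.3, 235.0, 41.2]
orientation: [-1.727, 1.74, -0.638]
ft_force: [-3.0, 0.6, 2.7]
width: 83.5
t 9.78 tip bay [-62.   46.   35.5] toolz bay [ 0.707  0.059 -0.705] toolx bay [ 0.002 -0.997 -0.08 ] w 83.5 F bay [-3.   0.7  2.7] q [ 0.5   0.7   2.16  3.7   0.54 -1.66]
 finger left [-62.1  94.4  39.4]
 finger right [-61.9  -2.3  31.6]
turn [0.    0.002 0.001] | 0.0 rows; shift now [ -0.4 -22.9  22.3] rows 0.8 ; world [32.   1.2  0.5] ; shift after turn [ -0.5 -22.9  22.3]
```

View pics/top3z.png

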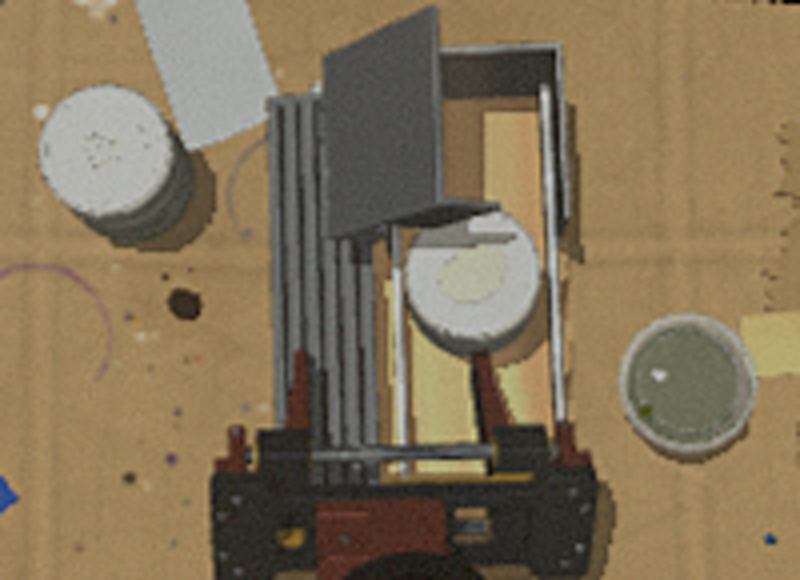

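View pics/wrist3.png

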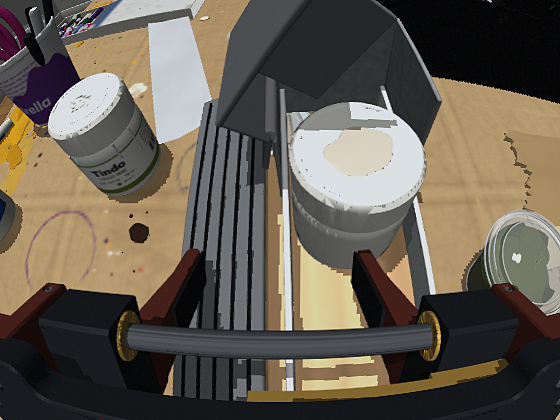

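```bash
python3 -m handwheel '[[[0,0,0],[-1,-2,2],0.95],[[0,0,0],[-1,-3.5,3.5],0.95],[[0,0,0],[-1,-3.5,3.5],0.95],[[0,0,0],[-0.5,-3.5,3.5],0.95],[[0,0,0],[0,-3.5,3.5],0.95],[[0,0,0],[0,-3.5,3.5],0.95],[[0,0,0],[0,-3.5,3.5],0.95],[[0,0,0],[0,-3.5,3.5],0.95],[[0,0,0],[0,-2,2],0.95],[[0,0,0],[0,0,0],0.95]]'
python3 m.py 0 49 36 45 0.08; python3 - <<'E'
from h import *
for c in["wrist","top"]:
    p=ctrl.get_image(c);save(p,c+"4")
im=cv2.imread("pics/top4.png")[140:285,180:380]
cv2.imwrite("pics/top4z.png",cv2.resize(im,None,fx=4,fy=4,interpolation=cv2.INTER_CUBIC))
E
```

```text
t: 10.72
ee_pos: [620.3, 239.4, 41.0]
orientation: [-1.728, 1.742, -0.637]
ft_force: [-3.0, -0.4, 3.1]
width: 83.4
t 10.72 tip bay [-18.9  49.5  35.3] toolz bay [ 0.706  0.058 -0.706] toolx bay [ 0.002 -0.997 -0.08 ] w 83.4 F bay [-3.  -0.3  3.1] q [ 0.46  0.72  2.08  3.72  0.48 -1.72]
 finger left [-19.   97.8  39.2]
 finger right [-18.8   1.2  31.5]
turn [0.002 0.001 0.002] | 0.0 rows; shift now [  0.5 -13.9  12.8] rows 0.5 ; world [18.9 -0.   0.7] ; shift after turn [  0.4 -13.9  12.9]
```

View pics/top4z.png

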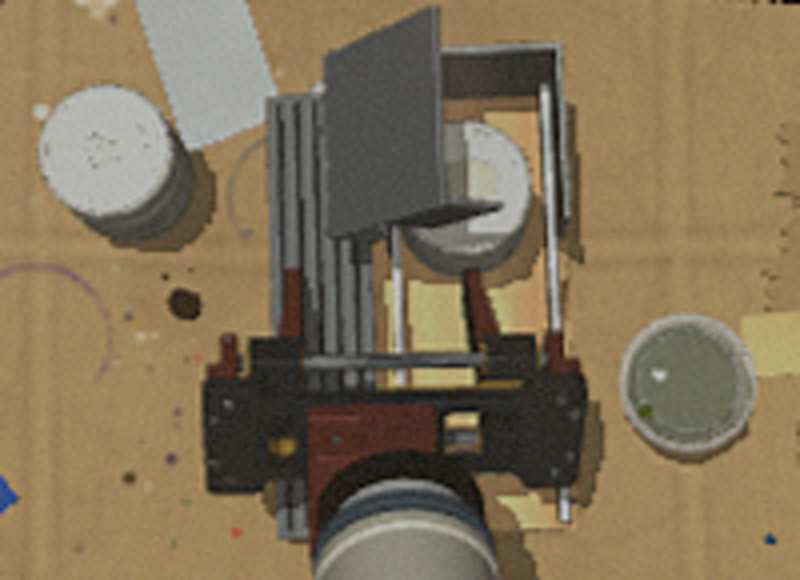

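View pics/wrist4.png

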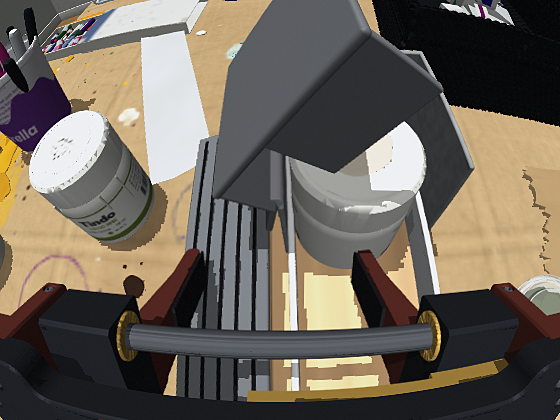

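```bash
cat > ray.py <<'E'
from h import *
import sys
B=np.array([646.,191.,0]); c,s=np.cos(.023),np.sin(.023)
p=ctrl.get_image("top"); K=np.array(p["camera_matrix"]);R=cv2.Rodrigues(np.array(p["rvec"],float))[0];tv=np.array(p["tvec"],float).ravel()
def ray(zx,zy,z):
    d=R.T@np.linalg.inv(K)@[zx/4+179.6,zy/4+139.6,1]; o=-R.T@tv; w=o+d*(z-o[2])/d[2]-B
    return np.round([c*w[0]+s*w[1],-s*w[0]+c*w[1]],1)
for a in sys.argv[1:]: print(a,ray(*map(float,a.split(','))))
E
python3 ray.py 483,346,88 465,123,88 530,188,88 490,465,114 485,351,40 470,270,40 
```

```text
483,346,88 [-58.9  -2.6]
465,123,88 [53.   3.4]
530,188,88 [ 19.2 -27.9]
490,465,114 [-118.1   -3.7]
485,351,40 [-56.2  -4.9]
470,270,40 [-13.7   1.8]
```

```bash
python3 -m handwheel '[[[0,0,0],[-0.5,-2,2],0.95],[[0,0,0],[-0.5,-3,3],0.95],[[0,0,0],[-0.5,-3,3],0.95],[[0,0,0],[0,-3,3],0.95],[[0,0,0],[0,-3,3],0.95],[[0,0,0],[0,-1.5,1.5],0.95],[[0,0,0],[0,-1,1],0.95],[[0,0,0],[0,0,0],0.95],[[0,0,0],[0,0,0],0.95],[[0,0,0],[0,0,0],0.95]]'
python3 m.py 2.5 50 36 45 0.08; python3 - <<'E'
from h import *
for c in["wrist","top"]:
    p=ctrl.get_image(c);save(p,c+"5")
im=cv2.imread("pics/top5.png")[140:285,180:380]
cv2.imwrite("pics/top5z.png",cv2.resize(im,None,fx=4,fy=4,interpolation=cv2.INTER_CUBIC))
E
```

```text
t: 11.7
ee_pos: [644.5, 241.8, 40.6]
orientation: [-1.73, 1.741, -0.636]
ft_force: [-3.4, 0.0, 3.9]
width: 83.3
t 11.7 tip bay [ 5.3 51.3 35. ] toolz bay [ 0.704  0.058 -0.707] toolx bay [ 0.003 -0.997 -0.079] w 83.3 F bay [-3.4  0.1  3.9] q [ 0.44  0.73  2.03  3.73  0.44 -1.76]
 finger left [ 5.2 99.6 38.8]
 finger right [ 5.5  3.1 31.1]
turn [0.004 0.001 0.003] | 0.0 rows; shift now [ 1.2  1.2 -2.8] rows 0.1 ; world [-2.8 -1.4  1. ] ; shift after turn [ 1.2  1.2 -2.8]
```

View pics/top5z.png

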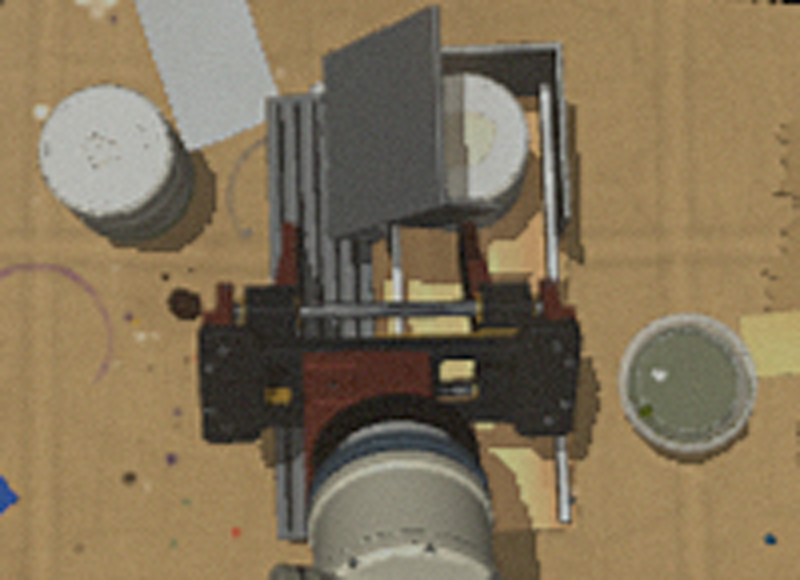

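View pics/wrist5.png

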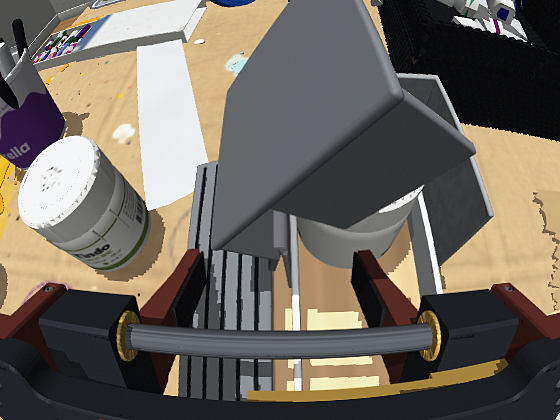

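```bash
python3 ray.py 466,73,88 528,140,88 467,222,40 
```

```text
466,73,88 [78.5  2.3]
528,140,88 [ 43.6 -27.7]
467,222,40 [11.7  2.7]
```

```bash
python3 -m handwheel '[[[0,0,0],[0.2,2,-2],0.95],[[0,0,0],[0.2,4,-4],0.95],[[0,0,0],[0.2,5,-5],0.95],[[0,0,0],[0.2,5,-5],0.95],[[0,0,0],[0,5,-5],0.95],[[0,0,0],[0,5,-5],0.95],[[0,0,0],[0,5,-5],0.95],[[0,0,0],[0,5,-5],0.95],[[0,0,0],[0,5,-5],0.95],[[0,0,0],[0,0,0],0.95]]'
python3 m.py -80 50 130 45 0.08; python3 - <<'E'
from h import *
for c in["wrist"]:
    p=ctrl.get_image(c);save(p,c+"6")
E
```

```text
t: 12.68
ee_pos: [581.9, 239.9, 41.9]
orientation: [-1.727, 1.738, -0.639]
ft_force: [0.0, -0.2, 1.0]
width: 83.3
t 12.68 tip bay [-57.3  50.9  36.3] toolz bay [ 0.707  0.059 -0.704] toolx bay [ 0.004 -0.997 -0.08 ] w 83.3 F bay [ 0.  -0.2  1. ] q [ 0.5   0.7   2.15  3.71  0.53 -1.68]
 finger left [-57.5  99.1  40.1]
 finger right [-57.1   2.6  32.4]
turn [-0.     0.003  0.003] | 0.0 rows; shift now [ -6.7 -50.1 -82.1] rows 2.3 ; world [-22.7  -1.4  93.7] ; shift after turn [ -6.6 -50.  -82.2]
```

View pics/wrist6.png

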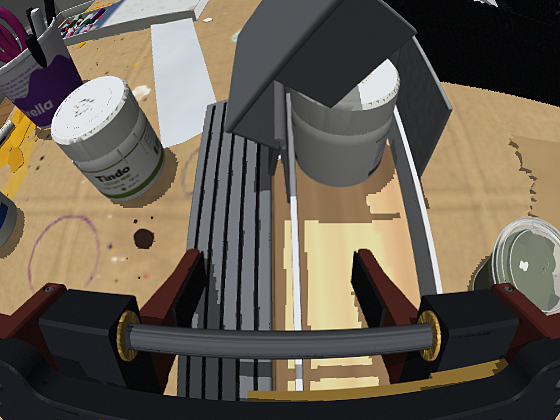

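```bash
python3 -m handwheel '[[[0,0,0],[0,-3,-4],0.95],[[0,0,0],[0,-4,-6],0.95],[[0,0,0],[0,-5,-8],0.95],[[0,0,0],[0,-5,-8],0.95],[[0,0,0],[0,-5,-8],0.95],[[0,0,0],[0,-6,-10],0.95],[[0,0,0],[0,-7,-12],0.95],[[0,0,0],[0,-8,-15],0.95],[[0,0,0],[0,-8,-15],0.95],[[0,0,0],[0,0,0],0.95]]'
python3 m.py -80 50 130 45 0.08; python3 - <<'E'
from h import *
for c in["wrist","top"]:
    p=ctrl.get_image(c);save(p,c+"7")
im=cv2.imread("pics/top7.png")[140:285,180:380]
cv2.imwrite("pics/top7z.png",cv2.resize(im,None,fx=4,fy=4,interpolation=cv2.INTER_CUBIC))
E
```

```text
t: 13.57
ee_pos: [555.2, 230.2, 147.0]
orientation: [-1.728, 1.74, -0.634]
ft_force: [0.3, 0.0, 0.5]
width: 83.6
t 13.57 tip bay [-84.2  41.8 141.3] toolz bay [ 0.705  0.061 -0.706] toolx bay [ 0.004 -0.997 -0.082] w 83.6 F bay [0.3 0.  0.5] q [ 0.51  0.43  2.21  4.01  0.37 -2.  ]
 finger left [-84.4  90.2 145.3]
 finger right [-84.   -6.6 137.4]
turn [0.003 0.004 0.002] | 0.0 rows; shift now [-7.3  5.4 11.5] rows 0.4 ; world [  4.    8.3 -11.3] ; shift after turn [-7.3  5.5 11.4]
```

View pics/top7z.png

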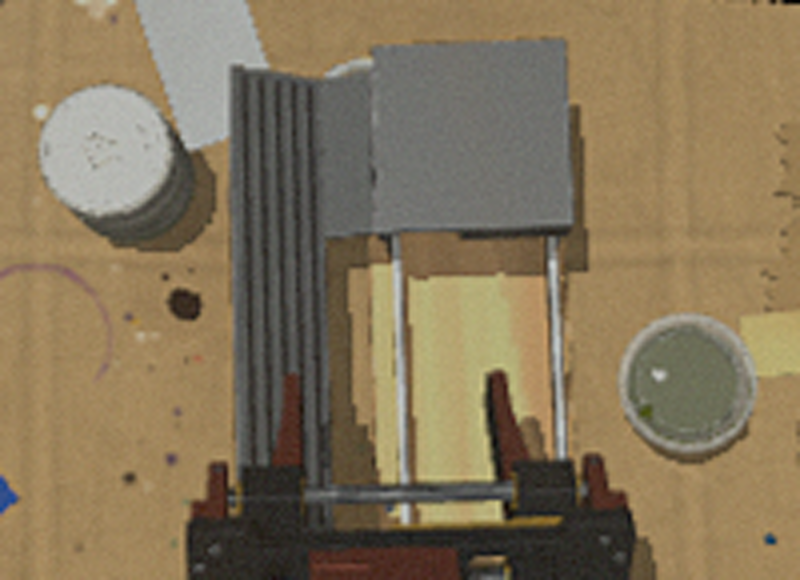

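View pics/wrist7.png

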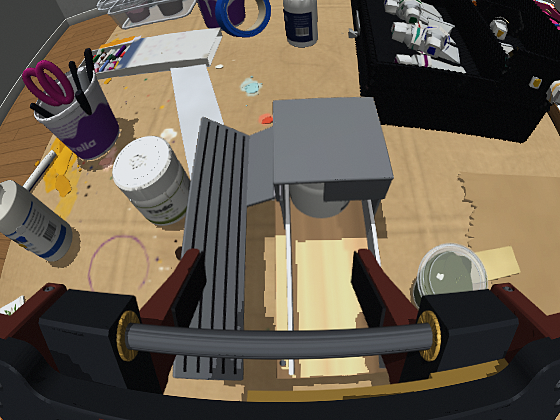

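```bash
python3 - <<'E'
from h import *
B=np.array([646.,191.,0]);c,s=np.cos(.023),np.sin(.023)
a=cv2.imread("pics/top0.png").astype(int);b=cv2.imread("pics/top7.png").astype(int)
print("cover region mean diff",np.abs(a-b)[150:200,238:325].mean())
for n in["wrist","scene"]:
    p=ctrl.get_image(n)
    for q in["jar_centre","other_jar_centre","cup_centre","cover_lip"]:
        for x in ctrl.spot_point(p,q)[:2]:
            w=world(p,x["position"])-B; print(n,q,np.round([c*w[0]+s*w[1],-s*w[0]+c*w[1],w[2]],1),round(x["score"],2))
E
```

```text
cover region mean diff 6.437318007662835
wrist other_jar_centre [ 46.2 186.1  41.3] 0.61
wrist cup_centre [ -78.9 -102.8   29.6] 0.79
wrist cover_lip [  3.8 -18.4  68.9] 0.77
scene jar_centre [44.8  6.  48.8] 0.61
scene other_jar_centre [ 49.5 180.4  45.4] 0.59
scene cover_lip [ -0.9 -16.4  69.9] 0.66
```

```bash
python3 -c "
import cv2,numpy as np
a=cv2.imread('pics/top0.png').astype(int);b=cv2.imread('pics/top7.png').astype(int)
print('bg noise',np.abs(a-b)[150:250,400:480].mean())
from workcell import ctrl
print(ctrl.get_obs()['ft_force']); print(ctrl.close_job())"
```

```text
bg noise 7.442833333333334
[ 0.03595113 -0.24925059  0.06012999]
the job is handed in; nothing more can be done
None
```

I pushed the jar home and handed the job in at about 14 s; no verdict was reported. The left fingertip held the treadle down while the right one pushed the jar along the lane. I then drew the fingers back out of the mouth and let the cover close.

**Last checks**
- **Jar:** the network put its centre about 45 mm behind the mouth, in the 33 to 54 mm range. My own estimates at the end of the push were 44 to 47 mm. It looked upright just before the cover closed.
- **Jar sideways:** this is the one reading that disagreed. The network reported 6 mm left of the lane's middle, but the rails allow only about 4.5 mm. Either value is within the 9 mm limit.
- **Cover:** it looks fully closed. The top view matches the starting picture down to image noise, and the lip reads 69 to 70 mm high against 68 mm given.
- **Other jar and cup:** both look unmoved in the pictures. The network's readings of the other jar vary by 3 to 6 mm, about its usual error. The cup was not found in the last scene picture, but the wrist camera showed it about where it started.
- **Robot:** the hand was clear of everything and the wrist force was close to zero.

The first approach ran the last joint to its limit (2.54 rad), so I swung the wrist round the other way, high above the table, before touching anything.

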